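# Snap the parts-box lid shut all round

## Robot

A 6-joint arm with a two-finger parallel gripper is mounted at the origin on the work surface; the furniture and walls round the work are solid. World frame = base frame: x ahead of the robot, y to its left, z up, the work surface at z = 0. Lengths are in m, angles in rad, forces in N, time in s.
With the tool pointing down it reaches from about 0.275 to 0.975 m from the base axis. Payload 8.4 kg.
Tool frame: the origin (TCP) lies midway between the tips of the shut fingers; the grasp point (between the pads) lies 19 mm behind it; z points along the fingers, y is the line along which they close (so a half turn about z gives the same grasp; the last joint's range is limited). The gripper opens to 92 mm and grips with 3 to 60 N. Pads are 20 mm wide; open, the fingers measure 128 mm over their backs; the gripper's body (75 mm by 189 mm) begins 69 mm behind the grasp point.
Start: joints at [-1.143, 0.353, 1.633, -0, 1.155, -0.002], TCP at [0.26, -0.568, 0.215] pointing down, gripper open.
Joint ranges: [-2.63, 2.63], [-0.92, 2.1], [0.06, 2.66], [-1.3, 4.44], [0, 2.69], [-3.02, 3.02]. Speed limits (rad/s): [2.22, 2.22, 2.79, 3.14, 3.14, 3.14].

## Interface

Orientations are given as a unit quaternion [x, y, z, w].
In Python, from plant import telemetry, grab_frame, get_calibration, r, nets gives the robot as it stands.
- The arm moves only by the tool carry_out, never from a script. Its argument "motion" is a list of rows, each a list of 7 numbers: the shift along the tool's x, y, z in cm, then the turn, a rotation vector about the tool's x, y, z in degrees, then the opening, from 0 (shut) to 1 (fully open). In form: [[tx, ty, tz, wx, wy, wz, jaw], ...]. A call has 1 to 20 rows; each row shifts and turns the commanded pose from where the row before left it, along the tool's axes as they then stand; what a row does not reach is not made up. A row lasts 1/8 s, in which the tool goes at most 62.5 mm and 10.7 degrees, less where a joint would pass 70% of its speed; a pose out of reach is approached as far as the arm can. A call is refused whole if a number of a shift passes 6.25 or a number of a turn 10.7, either way. A call with a gripper value outside its range is refused whole. The fingers move at their own pace and stop on an object; "newtons" is the grip in N (left out, the last holds). Time passes only in rows, so rows that do not move let the fingers close. It gives the time, the measured TCP pose, the force, the opening and the grip force at its end, in the units of the state.
- telemetry.get_state(): the state, without advancing time (a new reading comes with each control period).
- grab_frame(name): name is "scene" or "top" or "wrist"; returns (picture, depth): 420x560x3 uint8, red, green, blue; 420x560 float32, m along the optical axis (not along the pixel's ray), 0 where there is no reading.
- get_calibration(name): a dict with "mtx" (3x3 intrinsics, pixels), "D" ([k1, k2, p1, p2, k3] as OpenCV has them; the pictures are not rectified), "origin" and "rotation" of the camera in the world; the wrist camera has in their place "mount" (4x4, takes a point from camera to tool coordinates, whose origin is the TCP and whose axes are the flange's). Camera axes: x right, y down, z forward; pixel columns grow to the right and rows downward; lengths in m; the calibration is good to about 2 mm. A picture is of the moment at which its call begins: read the wrist's pose just before it. get_calibration takes no time and is no camera call.
- r.hand_in(): hands the job in; it is judged then, once.
Trained networks look in the newest picture that a camera, given by its name, has taken for a name from the list of things; names that differ only in an ending like _2 or _b are one class to them, and where a whole thing is asked for, a point or a joint stands for the part that bears it (a point fixed in the world has none). Each returns a list of dicts, best first, with "score" (0 to 1); they miss things now and then, are a little off and sometimes report something else, mostly with a low value. They report only what shows in the picture. A call takes as long as a camera call. They do not tell look-alikes from the thing itself.
- nets.look_for(camera, target): "uv" ([column, row] in pixels, amid what is visible of it).
- nets.outline_of(camera, target): "mask" (420x560 bool, what is visible of it) and "uv" ([column, row] in pixels, amid what is visible of it).
The state is a dict: "time_s": time; "q": joint angles; "joint_vel": joint speeds; "joint_torque": joint torques, N m; "position": TCP position; "tool_rot": TCP orientation; "force": force on the tool from outside, world axes, zero at the start; "wrist_torque": the same for the moment, N m; "finger_gap": finger opening in m; "grasp_force": force on a finger pad.
Only numpy, scipy, OpenCV 4.12 (cv2) and the standard library are available. Lean on these libraries where they do the work, as an engineer would, in place of code of your own. Each camera call takes 0.05 s, during which the arm holds its last target. There are 200 camera calls.

## Task

The lid of the white-topped snap-lid parts box lies in place, but all four sections of its rim still stand up. Press down each section with the fingertips until every one has clicked shut, then take the hand clear. Only press: leave the box standing flat about where it is, do not lift or tip it, and leave the things around it alone.

Things in the scene. Friction and masses are not known exactly. Their poses are not given: they have to be found in the camera images.
- snap_box: the snap-lid parts box: grey plastic, white lid already lying in place, 128 x 104 x 48 mm over the lid when shut, about 0.7 kg, standing loose on the bench. Origin at the centre of its underside; x along its 128 mm length (pointing away from the robot, box turned up to 0.5 rad either way), y to its left, z up. The lid's rim has four hinged sections, one on each side, between four fixed corners (tops 47 mm up); the middle of the lid is a panel sunk to about 44 mm.
- flap_front (a joint): hinge of the rim section on one of the two short sides, the one toward the robot (box frame -x); rad: 0 = standing up as found (outer edge about 9 mm high), 0.36 = shut, lying flat. It springs back to 0 if let go before about 0.25 and snaps by itself to 0.36 and stays there beyond that; pressing it over with a fingertip near its outer half takes about 5 to 8 N, after which it gives way, and the shut section then rests hard on the box.
- press_front (a point): ribbed thumb spot on the top face of that rim section (the section is 50 mm long, 26 mm wide from its hinge to its outer edge, 3 mm thick, with a 12 mm skirt hanging from its outer edge); 18 mm out from the hinge, halfway along. It moves with the section: shut, it lies at x = -56 mm on that axis of the box, 48 mm above the box's underside. Up, it is about 6 mm higher.
- flap_back (a joint): hinge of the rim section on the other short side, away from the robot (+x); rad: 0 = standing up as found (outer edge about 9 mm high), 0.36 = shut, lying flat. It springs back to 0 if let go before about 0.25 and snaps by itself to 0.36 and stays there beyond that; pressing it over with a fingertip near its outer half takes about 5 to 8 N, after which it gives way, and the shut section then rests hard on the box.
- press_back (a point): ribbed thumb spot on the top face of that rim section (the section is 50 mm long, 26 mm wide from its hinge to its outer edge, 3 mm thick, with a 12 mm skirt hanging from its outer edge); 18 mm out from the hinge, halfway along. It moves with the section: shut, it lies at x = +56 mm on that axis of the box, 48 mm above the box's underside. Up, it is about 6 mm higher.
- flap_left (a joint): hinge of the rim section on the long side on the robot's left (+y); rad: 0 = standing up as found (outer edge about 9 mm high), 0.36 = shut, lying flat. It springs back to 0 if let go before about 0.25 and snaps by itself to 0.36 and stays there beyond that; pressing it over with a fingertip near its outer half takes about 5 to 8 N, after which it gives way, and the shut section then rests hard on the box.
- press_left (a point): ribbed thumb spot on the top face of that rim section (the section is 74 mm long, 26 mm wide from its hinge to its outer edge, 3 mm thick, with a 12 mm skirt hanging from its outer edge); 18 mm out from the hinge, halfway along. It moves with the section: shut, it lies at y = +44 mm on that axis of the box, 48 mm above the box's underside. Up, it is about 6 mm higher.
- flap_right (a joint): hinge of the rim section on the long side on the robot's right (-y); rad: 0 = standing up as found (outer edge about 9 mm high), 0.36 = shut, lying flat. It springs back to 0 if let go before about 0.25 and snaps by itself to 0.36 and stays there beyond that; pressing it over with a fingertip near its outer half takes about 5 to 8 N, after which it gives way, and the shut section then rests hard on the box.
- press_right (a point): ribbed thumb spot on the top face of that rim section (the section is 74 mm long, 26 mm wide from its hinge to its outer edge, 3 mm thick, with a 12 mm skirt hanging from its outer edge); 18 mm out from the hinge, halfway along. It moves with the section: shut, it lies at y = -44 mm on that axis of the box, 48 mm above the box's underside. Up, it is about 6 mm higher.
- ring_box: bystander: small black ring box, 55 x 55 x 40 mm, to the left of the parts box; origin at the centre of its underside
- steel_block: bystander: bare steel bench block, 64 x 64 x 19 mm, to the right of the parts box; origin at the centre of its underside
- steel_bowl: bystander: spun steel bowl, 102 mm across, 47 mm high, behind the work; origin at the centre of its underside
- red_file: bystander: needle file with a red handle, 195 x 23 x 23 mm, behind the work to the left; origin under its middle
Not all that is in view belongs to the job. What is shaped like the snap_box but red is not meant.

How it is judged:
At the end, for the whole second after the job is handed in: All four rim sections are shut (each hinge beyond 0.32 of 0.36 rad) and stay so; the box stands flat on the bench at rest (within 6 mm and 0.06 rad), less than 40 mm from where it stood; every bystander is within 30 mm of where it stood (value of joint each of flap_front, flap_back, flap_left, flap_right above 0.32 rad and distance of snap_box from where it was at the start of the episode below 0.04 m and height (world z) of snap_box below 0.006 m and angle between snap_box's own z axis and vertical below 0.06 rad and linear speed of snap_box below 0.02 m/s and distance of each of ring_box, steel_block, steel_bowl, red_file from where it was at the start of the episode below 0.03 m); the robot touches nothing.
It fails at once if the box is lifted (more than 15 mm) or tipped (more than 0.25 rad) (height (world z) of snap_box above 0.015 m or angle between snap_box's own z axis and vertical above 0.25 rad).
It fails at once if the box is shoved more than 60 mm (distance of snap_box from where it was at the start of the episode above 0.06 m).
It fails at once if a bystander is moved more than 30 mm or picked up (distance of any of ring_box, steel_block, steel_bowl, red_file from where it was at the start of the episode above 0.03 m).
It also fails if it takes over 45 s, if anything falls off the work surface, if the arm or the gripper's body presses on something with over 40 N, if the wrist force passes 120 N, or if a joint passes its speed limit or range.

## Working session

There is one attempt and no reset: what is moved stays moved. The work goes in short steps, Python scripts to look and compute and a tool call to move; the robot and the scene stay as the last step left them, time stands still between calls to the robot, and variables do not carry over. Pictures are saved under pics/ and viewed, at most 10 in all, crops included, and the job is handed in when it is done.

Besides the shell and the picture viewer there is one more tool, called after ">>>" as name(argument=value, ...), one argument or row to a line, values as JSON. carry_out: Moves the arm, as the interface text tells. Its arguments: {"type":"object","properties":{"motion":{"type":"array"},"newtons":{"type":"number"}},"required":["motion"]}

```bash
mkdir -p pics; cat > h.py <<'E'
import numpy as np, cv2
from plant import telemetry, grab_frame, get_calibration, r, nets
from scipy.spatial.transform import Rotation as R
def cam(name):
    c=get_calibration(name)
    if 'mount' in c:
        s=telemetry.get_state(); T=np.eye(4); T[:3,:3]=R.from_quat(s['tool_rot']).as_matrix(); T[:3,3]=s['position']
        T=T@np.array(c['mount']); return np.array(c['mtx']),np.array(c['D']),T[:3,3],T[:3,:3]
    rot=np.array(c['rotation']); 
    return np.array(c['mtx']),np.array(c['D']),np.array(c['origin']),rot if rot.shape==(3,3) else R.from_quat(rot).as_matrix()
def cloud(name,depth,C):
    K,D,o,Rm=C; h,w=depth.shape
    u,v=np.meshgrid(np.arange(w),np.arange(h))
    n=cv2.undistortPoints(np.stack([u,v],-1).reshape(-1,1,2).astype(float),K,D).reshape(h,w,2)
    p=np.dstack([n*depth[...,None],depth]); P=p@Rm.T+o; P[depth==0]=np.nan; return P
E
python3 - <<'E'
from h import *
print(telemetry.get_state())
for n in ['scene','top']:
    C=cam(n); im,d=grab_frame(n); cv2.imwrite(f'pics/{n}0.png',im[...,::-1]); P=cloud(n,d,C); np.savez(f'{n}.npz',P=P,im=im)
    print(n,C[2],C[3].round(2).tolist())
    for t in ['snap_box','flap_front','ring_box','steel_block','steel_bowl','press_front','press_back','press_left','press_right']:
        for o in nets.look_for(n,t)[:3]:
            u,v=np.round(o['uv']).astype(int); print(t,round(o['score'],2),u,v,P[v,u].round(3))
E
```

```text
{'time_s': 0.0, 'q': array([-1.14339887e+00,  3.53641183e-01,  1.63412575e+00, -1.55617450e-05,
        1.15518517e+00, -2.36569804e-03]), 'joint_vel': array([-0.00167162,  0.00053777,  0.00031515, -0.00032703, -0.00056049,
       -0.00031679]), 'joint_torque': array([-2.85543807e-03, -5.93840146e+01, -3.34216654e+01,  6.94960216e-02,
        2.32601183e-02, -1.27547860e-04]), 'position': array([ 0.26022209, -0.56771404,  0.21387163]), 'tool_rot': array([ 9.77000756e-01,  2.13234755e-01, -1.50324193e-04, -6.62934570e-04]), 'force': array([-0.05800524, -0.62447641,  0.2206709 ]), 'wrist_torque': array([-0.02322731,  0.0408345 ,  0.00026298]), 'grasp_force': 0.0, 'finger_gap': 0.0916869500416851}
scene [-0.0479054   0.91351876  0.82800616] [[-0.81, -0.35, 0.47], [-0.58, 0.48, -0.65], [0.0, -0.81, -0.59]]
snap_box 0.94 294 240 [0.494 0.108 0.04 ]
snap_box 0.71 401 208 [ 0.342 -0.162  0.042]
flap_front 0.7 383 193 [ 0.405 -0.181  0.054]
flap_front 0.56 314 243 [0.439 0.107 0.057]
ring_box 0.92 262 280 [0.472 0.265 0.041]
steel_block 0.77 332 224 [ 0.468 -0.026  0.017]
steel_bowl 0.56 209
[... 472 characters left out ...]
] [[0.01, -0.99, 0.13], [-1.0, -0.01, -0.03], [0.03, -0.13, -0.99]]
snap_box 0.85 237 233 [0.498 0.1   0.045]
snap_box 0.71 356 295 [ 0.362 -0.167  0.041]
flap_front 0.75 234 253 [0.453 0.106 0.053]
flap_front 0.61 369 278 [ 0.4   -0.194  0.051]
ring_box 0.81 175 243 [0.475 0.24  0.036]
steel_block 0.78 295 251 [ 0.461 -0.031  0.02 ]
press_front 0.8 230 254 [0.451 0.115 0.056]
press_front 0.49 369 275 [ 0.406 -0.195  0.049]
press_back 0.62 354 317 [ 0.313 -0.16   0.05 ]
press_left 0.95 216 233 [0.497 0.147 0.054]
press_left 0.66 235 234 [0.496 0.105 0.047]
press_right 0.86 341 291 [ 0.371 -0.13   0.059]
press_right 0.63 252 234 [0.496 0.067 0.052]
press_right 0.45 238 207 [0.555 0.099 0.059]
```

View pics/top0.png

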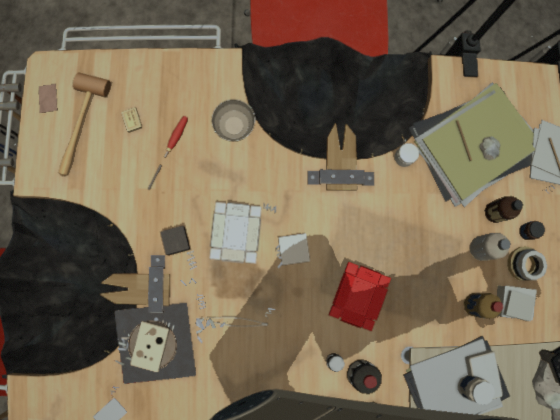

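View pics/scene0.png

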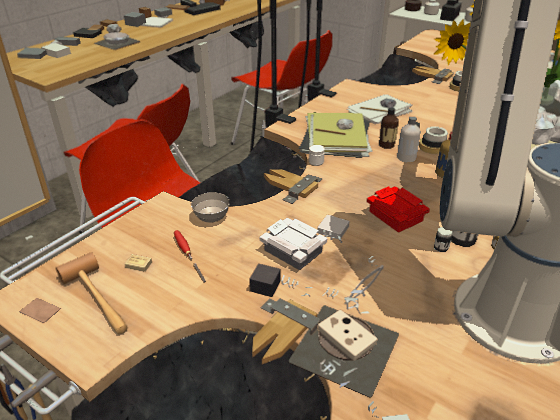

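```bash
python3 - <<'E'
from h import *
for n in ['top','scene']:
    P=np.load(n+'.npz')['P']; m=(np.abs(P[...,0]-.497)<.1)&(np.abs(P[...,1]-.105)<.09)&(P[...,2]>.035)&(P[...,2]<.075)
    m&=~(P[...,1]>.2)
    q=P[m]; rc=cv2.minAreaRect((q[:,:2]*1000).astype(np.float32)); print(n,rc,len(q))
    # after dropping outliers
    q=q[q[:,2]>.042]; k=cv2.minAreaRect((q[:,:2]*1000).astype(np.float32)); print(k)
E
```

```text
top ((500.3216247558594, 105.30633544921875), (108.63336944580078, 130.2330322265625), 84.72600555419922) 2711
((500.3216247558594, 105.30633544921875), (108.63336944580078, 130.2330322265625), 84.72600555419922)
scene ((499.7050476074219, 107.02188110351562), (110.69499206542969, 132.78207397460938), 85.32138061523438) 1672
((499.7050476074219, 107.02188110351562), (110.69499206542969, 132.78207397460938), 85.32138061523438)
```

The white box is at top-image (237,233), world ≈ (0.500, 0.106), yaw ≈ -0.09. The red look-alike at (358,295) is to be ignored. The ring box sits left of it at (175,240) and the steel block right at (293,249).

>>> carry_out(
  motion=[
    [0,0,0,0,0,10,0],
    [0,0,0,0,0,10,0],
    [0,0,0,0,0,10,0],
    [0.8,-4.6,0,0,0,0,0],
    [0.8,-4.6,0,0,0,0,0],
    [0.8,-4.6,0,0,0,0,0],
    [0.8,-4.6,0,0,0,0,0],
    [0.8,-4.6,0,0,0,0,0],
    [0.8,-4.6,0,0,0,0,0],
    [0.8,-4.6,0,0,0,0,0],
    [0.8,-4.6,0,0,0,0,0],
    [0.8,-4.6,0,0,0,0,0],
    [0.8,-4.6,0,0,0,0,0],
    [0.8,-4.6,0,0,0,0,0],
    [0.8,-4.6,0,0,0,0,0],
    [0.8,-4.6,0,0,0,0,0],
    [0.8,-4.6,0,0,0,0,0],
    [0.8,-4.6,0,0,0,0,0],
    [0,0,0,0,0,0,0],
  ],
)

```text
time_s: 3.38
position: [0.4452, 0.11, 0.2147]
tool_rot: [0.999, -0.045, 0.0, -0.0]
force: [-0.4, -0.4, 0.7]
finger_gap: 0.0003
grasp_force: 0.0
```

```bash
python3 - <<'E'
from h import *
n='wrist'; C=cam(n); im,d=grab_frame(n); P=cloud(n,d,C); np.savez('w.npz',P=P,im=im)
cv2.imwrite('pics/w1.png',im[...,::-1])
m=(np.abs(P[...,0]-.5)<.1)&(np.abs(P[...,1]-.105)<.085)&(P[...,2]>.035)&(P[...,2]<.075)
q=P[m]; print(len(q),cv2.minAreaRect((q[:,:2]*1000).astype(np.float32)),q.min(0),q.max(0))
for t in ['press_front','press_back','press_left','press_right']:
    for o in nets.look_for(n,t)[:2]:
        u,v=np.round(o['uv']).astype(int); print(t,round(o['score'],2),u,v,P[v,u].round(3))
E
```

```text
11944 ((501.11956787109375, 105.13053894042969), (108.43964385986328, 130.2504119873047), 84.88034057617188) [0.43257621 0.04799177 0.03525892] [0.56799972 0.1623293  0.05894939]
press_front 0.93 542 206 [ 0.411 -0.181  0.054]
press_front 0.78 279 194 [0.451 0.112 0.055]
press_back 0.64 280 93 [0.555 0.101 0.056]
press_left 0.74 242 145 [0.507 0.146 0.055]
press_left 0.58 546 263 [ 0.337 -0.199  0.051]
press_right 0.86 492 237 [ 0.379 -0.128  0.056]
press_right 0.76 319 145 [0.5   0.065 0.053]
```

View pics/w1.png

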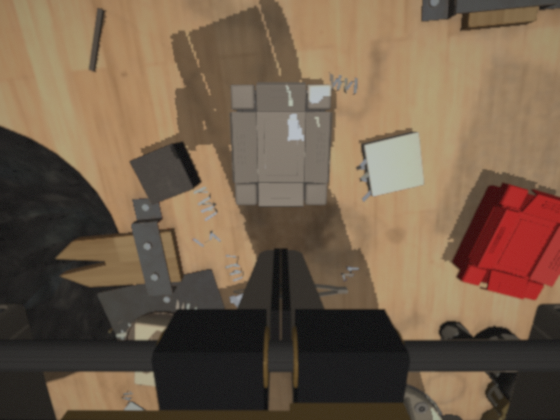

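Wrist view: the white-lid box spans columns 232–330 and rows 84–206, aligned with the tool. Its centre is (0.501, 0.105), and the TCP is above the front spot. Descending.

>>> carry_out(
  motion=[
    [0,0,3,0,0,0,0],
    [0,0,3,0,0,0,0],
    [0,0,3,0,0,0,0],
    [0,0,3,0,0,0,0],
    [0,0,2.5,0,0,0,0],
    [0,0,0.5,0,0,0,0],
    [0,0,0.5,0,0,0,0],
    [0,0,0.2,0,0,0,0],
    [0,0,0.2,0,0,0,0],
  ],
)

```text
time_s: 4.75
position: [0.4449, 0.1076, 0.0561]
tool_rot: [0.999, -0.047, 0.0, -0.0]
force: [-1.1, -0.9, 2.8]
finger_gap: 0.0002
grasp_force: 1.3
```

>>> carry_out(
  motion=[
    [0,0,0.2,0,0,0,0],
    [0,0,0.2,0,0,0,0],
    [0,0,0.2,0,0,0,0],
    [0,0,0.2,0,0,0,0],
    [0,0,0,0,0,0,0],
  ],
)

```text
time_s: 5.38
position: [0.445, 0.1077, 0.0481]
tool_rot: [0.999, -0.047, 0.0, -0.0]
force: [-2.2, -0.3, 11.2]
finger_gap: 0.0003
grasp_force: 5.6
```

>>> carry_out(
  motion=[
    [0,0,0.1,0,0,0,0],
    [0,0,0.1,0,0,0,0],
    [0,0,0,0,0,0,0],
  ],
)

```text
time_s: 5.75
position: [0.4451, 0.1077, 0.0476]
tool_rot: [0.999, -0.047, 0.0, -0.0]
force: [-10.1, -1.7, 37.6]
finger_gap: 0.0005
grasp_force: 18.9
```

>>> carry_out(
  motion=[
    [0,0,-1,0,0,0,0],
    [0,0,-2,0,0,0,0],
    [3.7,0,0,0,0,0,0],
    [3.7,0,0,0,0,0,0],
    [3.8,0,0,0,0,0,0],
    [0,0,1,0,0,0,0],
    [0,0,0.5,0,0,0,0],
    [0,0,0.3,0,0,0,0],
    [0,0,0.2,0,0,0,0],
    [0,0,0.2,0,0,0,0],
    [0,0,0.2,0,0,0,0],
    [0,0,0.2,0,0,0,0],
    [0,0,0.2,0,0,0,0],
    [0,0,0,0,0,0,0],
  ],
)

```text
time_s: 7.5
position: [0.5564, 0.0973, 0.0482]
tool_rot: [0.999, -0.047, 0.0, -0.0]
force: [-2.1, -0.9, 8.6]
finger_gap: 0.0002
grasp_force: 4.6
```

>>> carry_out(
  motion=[
    [0,0,0.1,0,0,0,0],
    [0,0,0.1,0,0,0,0],
    [0,0,0,0,0,0,0],
  ],
)

```text
time_s: 7.88
position: [0.5567, 0.0973, 0.0477]
tool_rot: [0.999, -0.047, 0.001, -0.0]
force: [-8.0, -2.0, 27.0]
finger_gap: 0.0003
grasp_force: 13.6
```

>>> carry_out(
  motion=[
    [0,0,-1,0,0,0,0],
    [0,0,-2,0,0,0,0],
    [-2.8,-2.3,0,0,0,0,0],
    [-2.8,-2.4,0,0,0,0,0],
    [0,0,0,0,0,0,0],
    [0,0,1,0,0,0,0],
    [0,0,0.5,0,0,0,0],
    [0,0,0.3,0,0,0,0],
    [0,0,0.2,0,0,0,0],
    [0,0,0.2,0,0,0,0],
    [0,0,0.2,0,0,0,0],
    [0,0,0.2,0,0,0,0],
    [0,0,0.2,0,0,0,0],
    [0,0,0,0,0,0,0],
  ],
)

```text
time_s: 9.62
position: [0.5048, 0.1489, 0.0482]
tool_rot: [0.999, -0.047, 0.0, 0.0]
force: [-3.1, 0.2, 10.3]
finger_gap: 0.0003
grasp_force: 5.4
```

Press it home, then go to the right section (tool y +8.8).

>>> carry_out(
  motion=[
    [0,0,0.1,0,0,0,0],
    [0,0,0.1,0,0,0,0],
    [0,0,0,0,0,0,0],
  ],
)

```text
time_s: 10.0
position: [0.5049, 0.149, 0.0476]
tool_rot: [0.999, -0.047, 0.0, 0.0]
force: [-8.3, -1.3, 30.9]
finger_gap: 0.0007
grasp_force: 15.6
```

>>> carry_out(
  motion=[
    [0,0,-1,0,0,0,0],
    [0,0,-2,0,0,0,0],
    [0,3,0,0,0,0,0],
    [0,3,0,0,0,0,0],
    [0,2.8,0,0,0,0,0],
    [0,0,0,0,0,0,0],
    [0,0,1,0,0,0,0],
    [0,0,0.5,0,0,0,0],
    [0,0,0.3,0,0,0,0],
    [0,0,0.2,0,0,0,0],
    [0,0,0.2,0,0,0,0],
    [0,0,0.2,0,0,0,0],
    [0,0,0.2,0,0,0,0],
    [0,0,0.2,0,0,0,0],
    [0,0,0,0,0,0,0],
  ],
)

```text
time_s: 11.88
position: [0.4968, 0.0617, 0.0482]
tool_rot: [0.999, -0.047, 0.0, -0.0]
force: [-2.5, -0.7, 10.2]
finger_gap: 0.0004
grasp_force: 5.2
```

>>> carry_out(
  motion=[
    [0,0,0.1,0,0,0,0],
    [0,0,0.1,0,0,0,0],
    [0,0,0,0,0,0,0],
  ],
)

```text
time_s: 12.25
position: [0.4969, 0.0617, 0.0477]
tool_rot: [0.999, -0.047, 0.0, -0.0]
force: [-9.5, -1.9, 32.3]
finger_gap: 0.0008
grasp_force: 16.5
```

Retreat up and back toward the robot, so the wrist camera sees the box.

>>> carry_out(
  motion=[
    [0,0,-1,0,0,0,0],
    [0,0,-4,0,0,0,0],
    [0,0,-4,0,0,0,0],
    [-3,-2,-4,0,0,0,0],
    [-3,-2,-3,0,0,0,0],
    [0,0,0,0,0,0,0],
    [0,0,0,0,0,0,0],
  ],
)

```text
time_s: 13.12
position: [0.4407, 0.1069, 0.2052]
tool_rot: [0.999, -0.047, 0.0, 0.0]
force: [-0.6, -0.3, 0.2]
finger_gap: 0.0003
grasp_force: 0.0
```

```bash
python3 - <<'E'
from h import *
n='wrist'; C=cam(n); im,d=grab_frame(n); P=cloud(n,d,C)
c=im[40:260,160:440]; cv2.imwrite('pics/w2.png',cv2.resize(c,None,fx=2.5,fy=2.5)[...,::-1])
m=(np.abs(P[...,0]-.5)<.1)&(np.abs(P[...,1]-.105)<.085)&(P[...,2]>.035)&(P[...,2]<.075)
q=P[m]; rc=cv2.minAreaRect((q[:,:2]*1000).astype(np.float32)); print(len(q),rc)
a=np.deg2rad(rc[2]-90); b=(q[:,:2]-np.array(rc[0])/1000)@np.array([[np.cos(a),-np.sin(a)],[np.sin(a),np.cos(a)]])
for nm,s in dict(front=(-1,0),back=(1,0),left=(0,1),right=(0,-1)).items():
    h=(58,0) if s[0] else (0,46)
    k=(abs(b[:,0]-s[0]*.060)<.006)&(abs(b[:,1])<.02) if s[0] else (abs(b[:,1]-s[1]*.048)<.006)&(abs(b[:,0])<.03)
    print(nm,k.sum(),np.percentile(q[k,2],[10,50,90]).round(4))
k=(abs(b[:,0])<.025)&(abs(b[:,1])<.015); print('panel',np.median(q[k,2]))
print(telemetry.get_state()['force'])
E
```

```text
12282 ((500.1895751953125, 105.23995208740234), (104.29225158691406, 128.216064453125), 84.95912170410156)
front 306 [0.0474 0.0483 0.0493]
back 419 [0.0473 0.0483 0.0494]
left 552 [0.0474 0.0484 0.0494]
right 553 [0.0473 0.0483 0.0493]
panel 0.044453549097009715
[-0.14912326 -0.91104006  0.31127078]
```

View pics/w2.png

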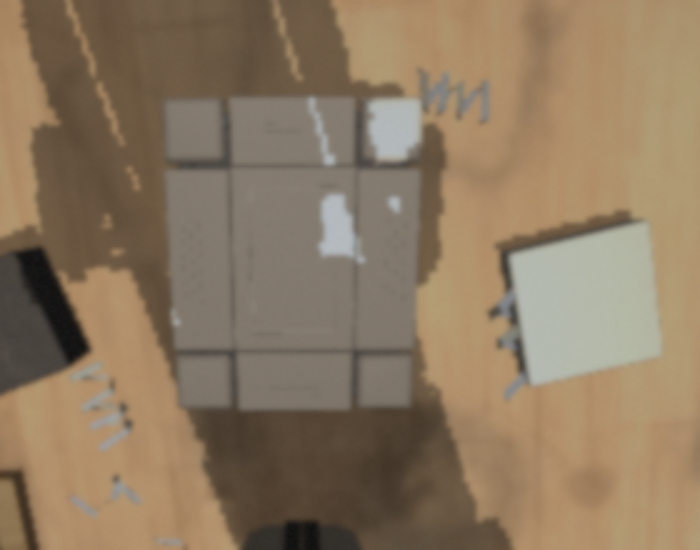

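The picture shows all four sections flat, level with the corners, in the crop at columns 165–420 and rows 97–410. All are 48 mm high and the footprint is 128 x 104, as when shut. The box moved about 1 mm.

```bash
python3 -c "
from plant import r
print(r.hand_in())"
```

```text
the job is handed in; nothing more can be done
None
```

I pressed all four rim sections shut, with the depth image showing each lying flat at 48 mm; the box moved only about 1 mm, the hand is clear, and the job is handed in (no verdict was returned).

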